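# Pack the specimen tray and hold the gate pressed for clamping

### The arm

A 6-joint arm with a two-finger parallel gripper is mounted at the origin on a cart in front of the work surface, level with it; the furniture and walls round the work are solid. World frame = base frame: x ahead of the robot, y to its left, z up, the work surface at z = 0. Lengths are in m, angles in degrees, forces in N, time in s.
With the tool pointing down it reaches from about 0.275 to 0.75 m from the base axis. Payload 10.2 kg.
Tool frame: the origin (TCP) lies midway between the tips of the shut fingers; the grasp point (between the pads) lies 19 mm behind it (env.grip_point_offset is the distance from the TCP to the grasp point, in m); z points along the fingers, y is the direction in which the jaws open and shut (so a half turn about z gives the same grasp; the last joint's range is limited). The gripper opens to 88 mm and grips with 3 to 60 N. Pads are 18 mm wide; open, the fingers measure 123 mm over their backs; the gripper's body (75 mm by 187 mm) begins 45 mm behind the grasp point.
Start: joints at [53.033, 17.928, 85.812, -0, 76.261, -12.8], TCP at [0.215, 0.479, 0.239] pointing down, gripper open.
Joint ranges: [-168.41, 168.41], [-55.51, 124.54], [10.69, 146.95], [-70.63, 250.63], [1, 178], [-165.06, 165.06]. Speed limits (degrees/s): [136.94, 136.94, 172.46, 180, 180, 180].

### API

Orientations are given as [roll, pitch, yaw] about the fixed x, y, z axes, in that order (R = Rz(yaw) Ry(pitch) Rx(roll)).
In Python, from plant import env, cams, close_job gives the robot as it stands. The module is installed in compiled form; this text tells all that it offers.
- The arm moves only by the shell command python3 -m creep 'ROWS'. ROWS is JSON, a list of rows, each an object of numbers: "hand": the closure, from -1 (fully open) to 1 (shut), so that 0 is half open; "dx", "dy", "dz": the shift along the tool's x, y, z in cm; "rx", "ry", "rz": the turn, a rotation vector about the tool's x, y, z in rad. In form: [{"hand": .., "dx": .., "dy": .., "dz": .., "rx": .., "ry": .., "rz": ..}, ...]. A call has exactly 5 rows; each row shifts and turns the pose as measured when the row begins, along the tool's axes as they then stand; what a row does not reach is not made up. A row lasts 1/10 s, in which the tool goes at most 50 mm and 8.59 degrees, less where a joint would pass 70% of its speed; a pose out of reach is approached as far as the arm can. A call with a gripper value outside its range is refused whole. The fingers move at their own pace and stop on an object; the grip force is fixed at half the most. Time passes only in rows, so rows that do not move let the fingers close, or fill a call up. It gives the time, the measured TCP pose, the force and the opening at its end, in the units of the state.
- env.observe(): the state, without advancing time (a new reading comes with each control period).
- cams.capture(name): name is "scene" or "side" or "wrist"; returns a dict with "color" (400x640x3 uint8, red, green, blue), "range_z" (400x640 float32, m along the optical axis (not along the pixel's ray), 0 where there is no reading), "K" (3x3 intrinsics, pixels), "cam_to_world" (4x4, takes a point from camera to world coordinates). Camera axes: x right, y down, z forward; pixel columns grow to the right and rows downward; lengths in m; the calibration is good to about 2 mm. A picture is of the moment at which its call begins.
- close_job(): hands the job in, once; it reports no verdict.
The state is a dict: "clock": time; "joints": joint angles; "joint_vel": joint speeds; "joint_torque": joint torques, N m; "position": TCP position; "eef_rot": TCP orientation; "ft_force": force on the tool from outside, world axes, zero at the start; "torque": the same for the moment, N m; "finger_gap": opening from 0.0 (shut) to 1.0 (fully open).
Only numpy, scipy, OpenCV 4.12 (cv2) and the standard library are available. Lean on these libraries where they do the work, as an engineer would, in place of code of your own. Each camera call takes 0.05 s, during which the arm holds its last target. There are 200 camera calls.

### The job

Stand the loose specimen pot and the reagent bottle upright in the tray, in a row with the pot already there, and let go of them. Then push the sliding gate until the row presses the sprung end plate back about half its 30 mm travel (about 7.5 N, its pointer between the two ridges on the rim), never to its stop. Finish while still holding the gate pressed there, so that a colleague can tighten its knob; do not touch the end plate, and leave the other things on the cart where they are.

Things in the scene. Friction and masses are not known exactly. Their poses are not given: they have to be found in the camera images.
- tray: Open aluminium tray fixed to the cart, 68 mm wide (x), 284 mm long (y); floor 4 mm thick, side rims 22 mm above the cart, channel 60 mm wide inside. Origin at cart height on the channel's centre line. y runs along the channel: sprung end plate and a 56 mm high end wall at the -y end (robot's right), sliding gate at the +y end (robot's left).
- end_plate (a joint): How far the sprung end plate is pressed back towards the tray's -y end, m: 0 at rest, 0.030 at its stop. Spring 500 N/m, no preload (7.5 N at 0.015). Grey plate 56 mm wide, top 56 mm above the cart; its thin steel pointer tongue reaches across both rims and stands between the rim's two dark ridges from 0.009 to 0.021.
- end_plate_face (a point): Point on the end plate's flat front face (the face towards the row), on the centre line, 45 mm above the cart; at rest at y = -87 mm in the tray's frame.
- gate (a joint): How far the gate has slid towards the end plate (tray's -y), m: 0 open, at most 0.095. About 1 N of friction; it stays where left unless pushed. Its flat grey front face (56 mm wide, top 56 mm above the cart) is at y = 108 mm minus this value in the tray's frame. A black clamp knob sits low on its side towards the robot.
- gate_grip (a point): Top centre of the gate's upright grip tab, 92 mm above the cart, 20 mm behind the gate's front face. The tab is 24 mm wide across the channel (tray's x), 12 mm along it, and stands free from 56 to 92 mm above the cart; grip it across its 24 mm or push it from behind.
- pot_in_tray: Specimen pot with a yellow screw cap, already standing in the tray near the end plate: 55 mm high, body 45 mm in diameter up to 43 mm, cap 48 mm in diameter above. Origin at the centre of its underside. About 30 g.
- pot: The loose specimen pot, white cap, standing on the cart beyond the tray: same shape, 55 mm high, body 45 mm in diameter up to 43 mm, cap 48 mm in diameter above. Origin at the centre of its underside. About 30 g.
- bottle: The reagent bottle standing on the cart beyond the tray: white, 90 mm high, body 43 mm in diameter up to 76 mm, red cap 28 mm in diameter above. Origin at the centre of its underside. About 110 g.
- marker: Bystander: marker 132 mm long, 13 mm thick, lying on the cart beyond the tray. Origin under its middle.
- cover_box: Bystander: small cover-glass box 34 x 34 x 17 mm on the cart between pot and bottle. Origin at the centre of its underside.
- timer: Bystander: bench timer 62 x 64 x 19 mm on the cart at the left. Origin at the centre of its underside.
- tape: Bystander: roll of tape 58 x 64 x 20 mm on the cart at the left. Origin at the centre of its underside.
Not all that is in view belongs to the job. What is shaped like the bottle but yellow is not meant. Of the things shaped like the pot, the white one is meant.

How it is judged:
By the outcome, as a careful person would: the job done as asked, in the order asked, and still so for the second after the job is handed in, while the arm keeps its last pose, push and grip.
It also fails if it takes over 67 s, if anything falls off the work surface, if the arm or the gripper's body presses on something with over 40 N, if the wrist force passes 120 N, or if a joint passes its speed limit or range.

## Working session

There is one attempt and no reset: what is moved stays moved. The work goes in short steps, Python scripts to look and compute and a shell command to move; the robot and the scene stay as the last step left them, time stands still between calls to the robot, and variables do not carry over. Pictures are saved under pics/ and viewed, about 8 in all and at most 12, crops included, and the job is handed in when it is done.

```bash
mkdir -p pics; cat > h.py <<'E'
import numpy as np, cv2
from plant import env, cams
def shot(n,fn):
    c=cams.capture(n); cv2.imwrite('pics/'+fn+'.png',c['color'][:,:,::-1]); np.savez('pics/'+fn+'.npz',**c); return c
def pts(c):
    z=c['range_z']; v,u=np.mgrid[:z.shape[0],:z.shape[1]]; K=c['K']
    p=np.stack([(u-K[0,2])/K[0,0]*z,(v-K[1,2])/K[1,1]*z,z],-1)
    T=c['cam_to_world']; return p@T[:3,:3].T+T[:3,3]
E
python3 - <<'E'
from h import *
for n in ('scene','side'):
    c=shot(n,n+'0'); print(n,c['cam_to_world'].round(3).tolist(),c['K'][0,0])
print(env.observe(), env.grip_point_offset)
E
```

```text
scene [[0.939, 0.265, -0.22, 0.711], [0.344, -0.715, 0.608, -0.276], [0.003, -0.647, -0.763, 0.723], [0.0, 0.0, 0.0, 1.0]] 464.7435115199223
side [[-0.889, -0.268, 0.371, 0.168], [-0.458, 0.495, -0.739, 0.911], [0.015, -0.826, -0.563, 0.601], [0.0, 0.0, 0.0, 1.0]] 383.71263362725233
{'clock': 0.1, 'joints': array([ 5.30337651e+01,  1.79567209e+01,  8.58452279e+01, -9.86740777e-06,
        7.62617009e+01, -1.28005403e+01]), 'joint_vel': array([-0.03482353, -0.04934427, -0.08551386,  0.05826484,  0.0560478 ,
        0.00290462]), 'joint_torque': array([ 1.86733807e-03, -4.02817011e+01, -2.52647477e+01,  6.94678444e-02,
        3.41861579e-02, -7.41385475e-05]), 'position': array([0.21481868, 0.47882379, 0.23824309]), 'eef_rot': array([-1.79937930e+02, -1.40927304e-02,  1.55834300e+02]), 'ft_force': array([ 0.23714407, -0.04697618,  0.24221961]), 'torque': array([-0.00780158,  0.03511601, -0.00824284]), 'finger_gap': 0.9973796860086794} 0.0187
```

View pics/scene0.png

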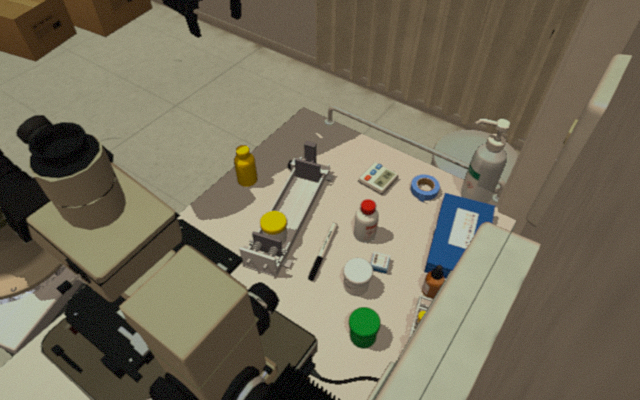

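View pics/side0.png

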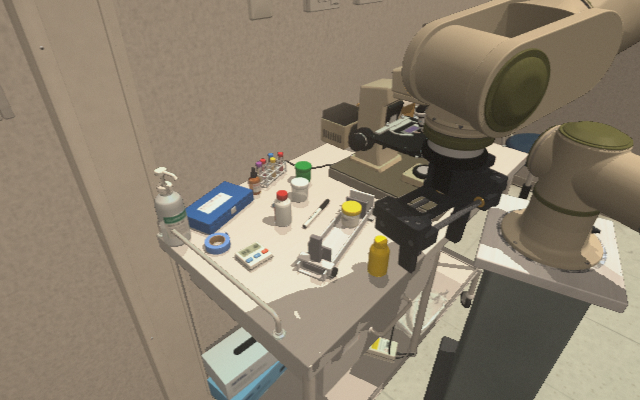

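The scene view shows the gate tab at (310,150), the end plate near (268,243), the yellow-capped pot at (273,222), the white pot at (358,272), the bottle at (367,220) and the box at (380,262). The decoy yellow bottle is at (245,165). The side view agrees, with the gate tab at (320,245), the pot at (300,188) and the bottle at (283,208).

```bash
cat > m.py <<'E'
from h import *
def above(P,x,y,r,zmin,zmax=0.2):
    d=np.hypot(P[...,0]-x,P[...,1]-y); return (d<r)&(P[...,2]>zmin)&(P[...,2]<zmax)
def circ(p,r=None):
    # algebraic circle fit on hull of xy
    h=cv2.convexHull(p[:,:2].astype(np.float32)); return cv2.minEnclosingCircle(h)
E
python3 - <<'E'
from m import *
for n in ('scene','side'):
    c=dict(np.load(f'pics/{n}0.npz')); P=pts(c)
    px=dict(scene=dict(tab=(310,150),potcap=(358,268),botcap=(368,206),ycap=(273,220),box=(380,259),mark=(325,250),ybot=(243,152),timer=(378,177),tape=(425,185),floor=(295,205),cart=(300,290),amber=(433,285),green=(365,325)),
      side=dict(tab=(319,242),potcap=(300,184),botcap=(283,194),ycap=(352,207),ybot=(381,243),cart=(260,230),green=(303,168)))[n]
    for k,(u,v) in px.items(): print(n,k,P[v,u].round(3))
    hsv=cv2.cvtColor(c['color'],cv2.COLOR_RGB2HSV)
    # cap tops by height
    for k,zlo,zhi,r in (('potcap',.05,.062,.035),('botcap',.083,.098,.025),('ycap',.054,.068,.035),('ybot',.08,.1,.03),('tab',.086,.1,.03)):
        u,v=px[k]; x,y,_=P[v,u]; m=above(P,x,y,r,zlo,zhi); q=P[m]
        print(n,k,len(q),'minmaxmid',q.min(0).round(3),q.max(0).round(3),'circ',circ(q), np.median(q[:,2]).round(4))
# tray rims direction
c=dict(np.load('pics/scene0.npz')); P=pts(c)
m=(P[...,2]>.018)&(P[...,2]<.026)
m[:150]=0;m[285:]=0;m[:,:235]=0;m[:,345:]=0
q=P[m][:,:2]; print('rim',len(q),cv2.minAreaRect(q.astype(np.float32)))
im=c['color'][130:290,220:450][:,:,::-1]; cv2.imwrite('pics/crop1.png',cv2.resize(im,None,fx=3.4,fy=3.4,interpolation=cv2.INTER_CUBIC))
E
```

```text
scene tab [0.459 0.363 0.079]
scene potcap [0.628 0.145 0.056]
scene botcap [0.611 0.253 0.091]
scene ycap [0.455 0.186 0.061]
scene box [0.655 0.201 0.018]
scene mark [0.554 0.189 0.011]
scene ybot [0.342 0.301 0.09 ]
scene timer [0.597 0.399 0.016]
scene tape [0.694 0.425 0.001]
scene floor [0.458 0.278 0.001]
scene cart [ 0.539  0.102 -0.001]
scene amber [0.754 0.164 0.044]
scene green [0.669 0.05  0.055]
scene potcap 599 minmaxmid [0.605 0.118 0.05 ] [0.654 0.168 0.057] circ ((0.6291336417198181, 0.14272712171077728), 0.025086399167776108) 0.0542
scene botcap 168 minmaxmid [0.597 0.244 0.083] [0.624 0.272 0.092] circ ((0.6109968423843384, 0.2584485709667206), 0.01568007469177246) 0.0893
scene ycap 491 minmaxmid [0.429 0.152 0.054] [0.479 0.211 0.063] circ ((0.4544515609741211, 0.18127410113811493), 0.030113408342003822) 0.0582
scene ybot 149 minmaxmid [0.323 0.294 0.08 ] [0.351 0.322 0.092] circ ((0.3363257944583893, 0.3080046772956848), 0.0144896125420928) 0.0892
scene tab 75 minmaxmid [0.446 0.361 0.086] [0.47  0.374 0.095] circ ((0.4576807916164398, 0.3670923709869385), 0.0122
[... 360 characters left out ...]
0288947820663) 0.0528
side botcap 69 minmaxmid [0.596 0.247 0.083] [0.621 0.275 0.09 ] circ ((0.6091545224189758, 0.2604469358921051), 0.0141928531229496) 0.0875
side ycap 191 minmaxmid [0.43  0.166 0.054] [0.476 0.215 0.059] circ ((0.4525953531265259, 0.1903935670852661), 0.024776292964816093) 0.0566
side ybot 126 minmaxmid [0.321 0.298 0.08 ] [0.348 0.326 0.091] circ ((0.33529072999954224, 0.3120921552181244), 0.014375035651028156) 0.0876
side tab 58 minmaxmid [0.445 0.364 0.086] [0.469 0.377 0.092] circ ((0.45682385563850403, 0.3695800304412842), 0.012447972781956196) 0.0899
rim 700 ((0.4556828439235687, 0.23396781086921692), (0.19682082533836365, 0.31526753306388855), 24.444475173950195)
```

View pics/crop1.png

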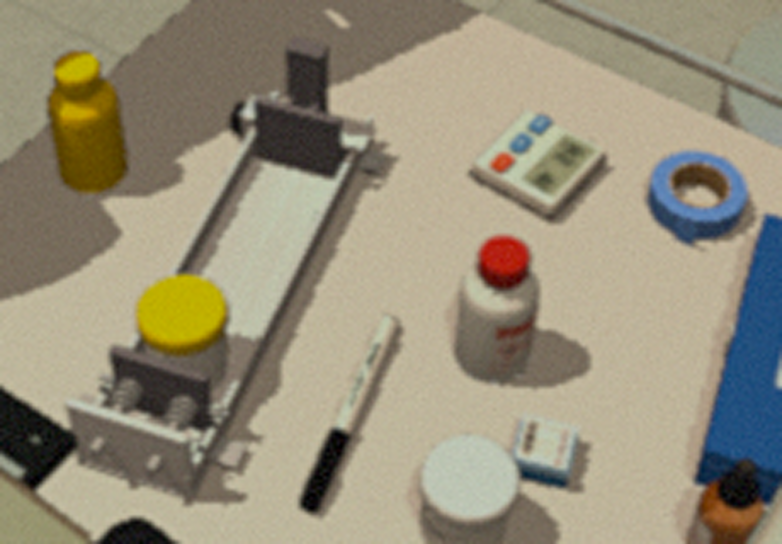

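The crop shows the tray running from the end wall at lower left to the gate at upper right, with the floor empty between the yellow-capped pot and the gate. Next is the tray's axis, from its rims, gate and end-wall edges.

```bash
python3 - <<'E'
from m import *
for n in ('scene','side'):
    c=dict(np.load(f'pics/{n}0.npz')); P=pts(c)
    X,Y,Z=[P[...,i] for i in range(3)]
    # rims in slices
    m=(Z>.016)&(Z<.028)&(X>.39)&(X<.51)&(Y>.12)&(Y<.34)
    for lo,hi,k in ((.40,.45,'L'),(.455,.505,'R')):
        q=P[m&(X>lo)&(X<hi)]
        if len(q)<10: print(n,k,len(q)); continue
        a,b=np.polyfit(q[:,1],q[:,0],1)
        for _ in range(5):
            r=q[:,0]-a*q[:,1]-b; g=abs(r)<.004; a,b=np.polyfit(q[g,1],q[g,0],1)
        print(n,k,len(q),g.sum(),'slope deg',np.degrees(np.arctan(a)),'x@.24',a*.24+b,'y',q[g,1].min(),q[g,1].max())
    # end wall/plate points z .05-.06
    m=(Z>.046)&(Z<.062)&(X>.40)&(X<.52)&(Y>.07)&(Y<.155)
    print(n,'endtop',np.histogram(Y[m],bins=np.arange(.07,.16,.005)), X[m].min() if m.any() else 0,X[m].max() if m.any() else 0)
    m=(Z>.03)&(Z<.054)&(X>.41)&(X<.51)&(Y>.31)&(Y<.4); q=P[m]
    if len(q)>9:
        a,b=np.polyfit(q[:,0],q[:,1],1); print(n,'gate face',len(q),'slope deg',-np.degrees(np.arctan(a)),q.min(0),q.max(0),np.median(q,0))
E
```

```text
scene L 174 160 slope deg 0.2869171920815326 x@.24 0.42536584694384066 y 0.13720800496198954 0.3384780489687774
scene R 321 267 slope deg 0.12392830125724537 x@.24 0.48921460501257635 y 0.1207709353942627 0.3397607525857055
scene endtop (array([  0,   0,   0,   0,   0,   0,   0,  12, 172,  29,   0,   0,   0,
         0,   0,  96,  73]), array([0.07 , 0.075, 0.08 , 0.085, 0.09 , 0.095, 0.1  , 0.105, 0.11 ,
       0.115, 0.12 , 0.125, 0.13 , 0.135, 0.14 , 0.145, 0.15 , 0.155])) 0.4230868683784682 0.49020493769045614
scene gate face 258 slope deg -2.5370782287197926 [0.41741573 0.34591724 0.03006612] [0.49550026 0.37959514 0.05398685] [0.45957343 0.34951936 0.04315246]
side L 189 134 slope deg 0.16955222702549586 x@.24 0.4234483053497765 y 0.12019901704615266 0.3395673749207603
side R 90 69 slope deg 0.04242832160233823 x@.24 0.48720903812385224 y 0.17190654678430983 0.2901917789873285
side endtop (array([ 0,  0,  0,  0,  0,  0,  0,  0, 18, 72,  2,  0,  0,  0,  0,  3, 30]), array([0.07 , 0.075, 0.08 , 0.085, 0.09 , 0.095, 0.1  , 0.105, 0.11 ,
       0.115, 0.12 , 0.125, 0.13 , 0.135, 0.14 , 0.145, 0.15 , 0.155])) 0.4217759090316417 0.48829597895175864
side gate face 196 slope deg -11.518388394785005 [0.42773403 0.34986117 0.03009164] [0.48369648 0.37693719 0.05378941] [0.44678615 0.36077589 0.0421781 ]
```

The tray is parallel to the base axes within about 0.3 degrees. Its centre line is at x≈0.4565, its origin at y≈0.2405, and the gate face at y≈0.3485. Both heights and widths match the given sizes. I'll turn the tool to yaw 90, so the jaws open along x.

```bash
python3 -m creep '[{"hand":-1,"rz":0.149},{"hand":-1,"rz":0.149},{"hand":-1,"rz":0.149},{"hand":-1,"rz":0.149},{"hand":-1,"rz":0.149}]'; python3 -m creep '[{"hand":-1,"rz":0.149},{"hand":-1,"rz":0.149},{"hand":-1,"rz":0.1},{"hand":-1},{"hand":-1}]'
```

```text
schema error: expected keys hand, dx, dy, dz, rx, ry, rz
schema error: expected keys hand, dx, dy, dz, rx, ry, rz
```

```bash
python3 -m creep '[{"hand":-1,"dx":0,"dy":0,"dz":0,"rx":0,"ry":0,"rz":0.149},{"hand":-1,"dx":0,"dy":0,"dz":0,"rx":0,"ry":0,"rz":0.149},{"hand":-1,"dx":0,"dy":0,"dz":0,"rx":0,"ry":0,"rz":0.149},{"hand":-1,"dx":0,"dy":0,"dz":0,"rx":0,"ry":0,"rz":0.149},{"hand":-1,"dx":0,"dy":0,"dz":0,"rx":0,"ry":0,"rz":0.149}]'; python3 -m creep '[{"hand":-1,"dx":0,"dy":0,"dz":0,"rx":0,"ry":0,"rz":0.149},{"hand":-1,"dx":0,"dy":0,"dz":0,"rx":0,"ry":0,"rz":0.149},{"hand":-1,"dx":0,"dy":0,"dz":0,"rx":0,"ry":0,"rz":0.149},{"hand":-1,"dx":0,"dy":0,"dz":0,"rx":0,"ry":0,"rz":0.1},{"hand":-1,"dx":0,"dy":0,"dz":0,"rx":0,"ry":0,"rz":0}]'
```

```text
clock: 0.6
position: [0.2143, 0.4782, 0.2365]
eef_rot: [-179.8, 0.1, 112.6]
ft_force: [0.0, -0.0, 0.4]
finger_gap: 0.997
clock: 1.1
position: [0.2138, 0.4775, 0.2347]
eef_rot: [-179.8, 0.5, 80.7]
ft_force: [-0.6, 0.4, -0.2]
finger_gap: 0.998
```

```bash
python3 -m creep '[{"hand":-1,"dx":0,"dy":0,"dz":0,"rx":0,"ry":0,"rz":-0.08},{"hand":-1,"dx":0,"dy":2,"dz":0,"rx":0,"ry":0,"rz":-0.08},{"hand":-1,"dx":-2.8,"dy":3.5,"dz":0,"rx":0,"ry":0,"rz":0},{"hand":-1,"dx":-2.8,"dy":3.5,"dz":0,"rx":0,"ry":0,"rz":0},{"hand":-1,"dx":-2.8,"dy":3.5,"dz":0,"rx":0,"ry":0,"rz":0}]'; python3 -m creep '[{"hand":-1,"dx":-2.8,"dy":3.5,"dz":0,"rx":0,"ry":0,"rz":0},{"hand":-1,"dx":-2.8,"dy":3.5,"dz":0,"rx":0,"ry":0,"rz":0},{"hand":-1,"dx":-2.8,"dy":3.5,"dz":0,"rx":0,"ry":0,"rz":0},{"hand":-1,"dx":-2.8,"dy":3.5,"dz":0,"rx":0,"ry":0,"rz":0},{"hand":-1,"dx":-2.8,"dy":3.5,"dz":0,"rx":0,"ry":0,"rz":0}]'
```

```text
clock: 1.6
position: [0.3398, 0.3931, 0.2336]
eef_rot: [-179.6, 0.4, 91.6]
ft_force: [0.4, 1.6, -0.5]
finger_gap: 1.001
clock: 2.1
position: [0.5257, 0.2525, 0.2327]
eef_rot: [-179.5, 0.4, 92.6]
ft_force: [0.5, 0.3, 0.5]
finger_gap: 0.997
```

```bash
python3 -m creep '[{"hand":-1,"dx":-3.4,"dy":3.3,"dz":0,"rx":0,"ry":0,"rz":0.04},{"hand":-1,"dx":-3.4,"dy":3.3,"dz":0,"rx":0,"ry":0,"rz":0},{"hand":-1,"dx":-3.4,"dy":3.3,"dz":2,"rx":0,"ry":0,"rz":0},{"hand":-1,"dx":0,"dy":0,"dz":3,"rx":0,"ry":0,"rz":0},{"hand":-1,"dx":0,"dy":0,"dz":0,"rx":0,"ry":0,"rz":0}]'; python3 - <<'E'
from m import *
c=shot('wrist','w1'); P=pts(c); Z=P[...,2]
print(env.observe()['position'],env.observe()['eef_rot'])
m=above(P,.6275,.144,.04,.049,.07); print(m.sum(), circ(P[m]), P[m].min(0),P[m].max(0))
c=shot('scene','s1');P=pts(c);m=above(P,.6275,.144,.04,.049,.062); print(m.sum(), circ(P[m]) if m.sum()>9 else 0)
m=above(P,.754,.16,.05,.03,.2); print('amber',P[m].max(0),P[m].min(0))
E
```

```text
clock: 2.6
position: [0.631, 0.1448, 0.1802]
eef_rot: [-179.4, 0.5, 90.8]
ft_force: [-1.0, -0.5, -0.7]
finger_gap: 1.0
[0.63188625 0.14484776 0.1828862 ] [-179.64704481    0.50172348   90.77206707]
1814 ((0.6289045214653015, 0.14435677230358124), 0.02512461692094803) [0.6039641  0.11972027 0.04918789] [0.65391795 0.16916118 0.05801063]
618 ((0.6289044618606567, 0.14221276342868805), 0.025384806096553802)
amber [0.76948164 0.18816473 0.08311697] [0.73746058 0.11463363 0.03002627]
```

View pics/w1.png

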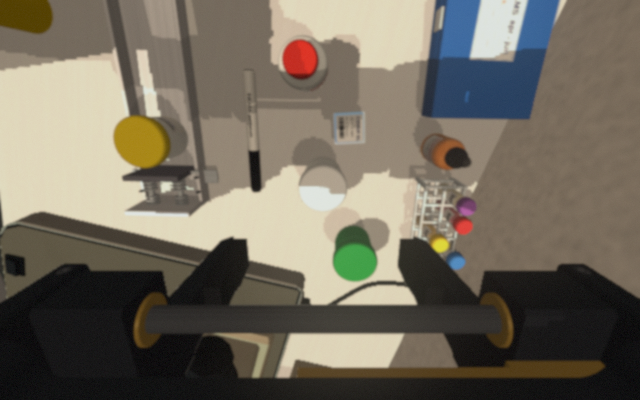

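The wrist view shows the white pot at (322,188) between the open fingers, with the green pot (355,255), the amber bottle (448,152) and the box (348,128) all clear of them. Two views put the pot at (0.6285, 0.1435) with radius 25 mm, which is the right size.

```bash
python3 -m creep '[{"hand":-1,"dx":-0.1,"dy":-0.3,"dz":4,"rx":-0.007,"ry":0.008,"rz":0.014},{"hand":-1,"dx":0,"dy":0,"dz":4,"rx":0,"ry":0,"rz":0},{"hand":-1,"dx":0,"dy":0,"dz":4,"rx":0,"ry":0,"rz":0},{"hand":-1,"dx":0,"dy":0,"dz":2.3,"rx":0,"ry":0,"rz":0},{"hand":-1,"dx":0,"dy":0,"dz":0,"rx":0,"ry":0,"rz":0}]'
```

```text
clock: 3.2
position: [0.6333, 0.1496, 0.0497]
eef_rot: [178.7, -0.1, 90.7]
ft_force: [-0.5, 0.5, 0.0]
finger_gap: 0.996
```

```bash
python3 -m creep '[{"hand":-1,"dx":-0.6,"dy":-0.45,"dz":1,"rx":0.02,"ry":0,"rz":0.01},{"hand":-1,"dx":0,"dy":0,"dz":0.8,"rx":0,"ry":0,"rz":0},{"hand":-1,"dx":0,"dy":0,"dz":0,"rx":0,"ry":0,"rz":0},{"hand":-1,"dx":0,"dy":0,"dz":0,"rx":0,"ry":0,"rz":0},{"hand":-1,"dx":0,"dy":0,"dz":0,"rx":0,"ry":0,"rz":0}]'
```

```text
clock: 3.7
position: [0.6319, 0.1447, 0.0381]
eef_rot: [179.4, -0.1, 90.2]
ft_force: [-0.5, 0.0, 0.0]
finger_gap: 1.001
```

```bash
python3 -m creep '[{"hand":-1,"dx":-0.1,"dy":-0.4,"dz":0.8,"rx":0.01,"ry":0,"rz":0},{"hand":-1,"dx":0,"dy":0,"dz":0,"rx":0,"ry":0,"rz":0},{"hand":0.3,"dx":0,"dy":0,"dz":0,"rx":0,"ry":0,"rz":0},{"hand":1,"dx":0,"dy":0,"dz":0,"rx":0,"ry":0,"rz":0},{"hand":1,"dx":0,"dy":0,"dz":0,"rx":0,"ry":0,"rz":0}]';python3 -m creep '[{"hand":1,"dx":0,"dy":0,"dz":0,"rx":0,"ry":0,"rz":0},{"hand":1,"dx":0,"dy":0,"dz":0,"rx":0,"ry":0,"rz":0},{"hand":1,"dx":0,"dy":0,"dz":0,"rx":0,"ry":0,"rz":0},{"hand":1,"dx":0,"dy":0,"dz":0,"rx":0,"ry":0,"rz":0},{"hand":1,"dx":0,"dy":0,"dz":0,"rx":0,"ry":0,"rz":0}]'
```

```text
clock: 4.2
position: [0.628, 0.1436, 0.0302]
eef_rot: [179.9, -0.1, 90.2]
ft_force: [-0.4, 0.8, 0.3]
finger_gap: 0.752
clock: 4.7
position: [0.6281, 0.1437, 0.0304]
eef_rot: [179.9, -0.1, 90.2]
ft_force: [0.3, -0.2, -0.1]
finger_gap: 0.541
```

```bash
python3 -m creep '[{"hand":1,"dx":0,"dy":0,"dz":-2,"rx":0,"ry":0,"rz":0},{"hand":1,"dx":0,"dy":0,"dz":-3,"rx":0,"ry":0,"rz":0},{"hand":1,"dx":0,"dy":0,"dz":-3,"rx":0,"ry":0,"rz":0},{"hand":1,"dx":0,"dy":0,"dz":0,"rx":0,"ry":0,"rz":0},{"hand":1,"dx":0,"dy":0,"dz":0,"rx":0,"ry":0,"rz":0}]';python3 -m creep '[{"hand":1,"dx":2,"dy":-3.4,"dz":0,"rx":0,"ry":0,"rz":0},{"hand":1,"dx":2,"dy":-3.4,"dz":0,"rx":0,"ry":0,"rz":0},{"hand":1,"dx":2,"dy":-3.4,"dz":0,"rx":0,"ry":0,"rz":0},{"hand":1,"dx":2,"dy":-3.4,"dz":0,"rx":0,"ry":0,"rz":0},{"hand":1,"dx":2,"dy":-3.4,"dz":0,"rx":0,"ry":0,"rz":0}]';python3 -m creep '[{"hand":1,"dx":0,"dy":0,"dz":0,"rx":0,"ry":0,"rz":0},{"hand":1,"dx":0,"dy":0,"dz":0,"rx":0,"ry":0,"rz":0},{"hand":1,"dx":0,"dy":0,"dz":0,"rx":0,"ry":0,"rz":0},{"hand":1,"dx":0,"dy":0,"dz":0,"rx":0,"ry":0,"rz":0},{"hand":1,"dx":0,"dy":0,"dz":0,"rx":0,"ry":0,"rz":0}]'
```

```text
clock: 5.2
position: [0.6271, 0.1435, 0.1117]
eef_rot: [-179.9, -0.1, 90.2]
ft_force: [-0.5, 0.1, -1.6]
finger_gap: 0.538
clock: 5.7
position: [0.4517, 0.2426, 0.106]
eef_rot: [-179.6, -0.0, 89.9]
ft_force: [-0.2, 1.2, -0.8]
finger_gap: 0.539
clock: 6.2
position: [0.4488, 0.2432, 0.1032]
eef_rot: [-179.3, 0.1, 90.0]
ft_force: [0.1, -0.8, 0.2]
finger_gap: 0.538
```

```bash
python3 -m creep '[{"hand":1,"dx":0,"dy":0.8,"dz":1,"rx":-0.01,"ry":0,"rz":0},{"hand":1,"dx":0,"dy":0,"dz":1.5,"rx":0,"ry":0,"rz":0},{"hand":1,"dx":0,"dy":0,"dz":1.5,"rx":0,"ry":0,"rz":0},{"hand":1,"dx":0,"dy":0,"dz":0,"rx":0,"ry":0,"rz":0},{"hand":1,"dx":0,"dy":0,"dz":0,"rx":0,"ry":0,"rz":0}]'; python3 - <<'E'
from m import *
o=env.observe();print(o['position'],o['eef_rot'])
for n in ('side','scene'):
    c=shot(n,n+'2');P=pts(c)
    m=above(P,.454,.187,.035,.052,.0635)&(P[...,1]<.217)&(P[...,1]>.157); print(n,m.sum(), P[m].min(0),P[m].max(0),circ(P[m]))
E
```

```text
clock: 6.7
position: [0.4603, 0.2416, 0.0596]
eef_rot: [180.0, 0.1, 89.8]
ft_force: [0.0, -0.5, 0.4]
finger_gap: 0.539
[0.46027429 0.24164378 0.05959687] [1.79994550e+02 7.76245901e-02 8.98370819e+01]
side 32 [0.42893441 0.17469947 0.05232266] [0.4754205  0.20090848 0.05843593] ((0.4513406753540039, 0.1871829628944397), 0.025028377771377563)
scene 499 [0.43003428 0.16151987 0.05212769] [0.4794348  0.21172103 0.06191675] ((0.45560646057128906, 0.1868530809879303), 0.0256724301725626)
```

```bash
python3 -m creep '[{"hand":1,"dx":0.15,"dy":-0.4,"dz":0.6,"rx":0,"ry":0,"rz":0},{"hand":1,"dx":0,"dy":0,"dz":0.7,"rx":0,"ry":0,"rz":0},{"hand":1,"dx":0,"dy":0,"dz":0.5,"rx":0,"ry":0,"rz":0},{"hand":1,"dx":0,"dy":0,"dz":0,"rx":0,"ry":0,"rz":0},{"hand":1,"dx":0,"dy":0,"dz":0,"rx":0,"ry":0,"rz":0}]'
```

```text
clock: 7.3
position: [0.4564, 0.2436, 0.0415]
eef_rot: [179.8, 0.0, 89.9]
ft_force: [-0.3, 0.1, -0.2]
finger_gap: 0.541
```

```bash
python3 -m creep '[{"hand":1,"dx":0,"dy":0,"dz":0.3,"rx":0,"ry":0,"rz":0},{"hand":1,"dx":0,"dy":0,"dz":0.2,"rx":0,"ry":0,"rz":0},{"hand":1,"dx":0,"dy":0,"dz":0.15,"rx":0,"ry":0,"rz":0},{"hand":1,"dx":0,"dy":0,"dz":0,"rx":0,"ry":0,"rz":0},{"hand":1,"dx":0,"dy":0,"dz":0,"rx":0,"ry":0,"rz":0}]'
```

```text
clock: 7.8
position: [0.4567, 0.2437, 0.0347]
eef_rot: [179.8, 0.0, 89.9]
ft_force: [0.6, -0.9, -0.8]
finger_gap: 0.535
```

```bash
python3 -m creep '[{"hand":1,"dx":0,"dy":0,"dz":0.05,"rx":0,"ry":0,"rz":0},{"hand":0.3,"dx":0,"dy":0,"dz":0,"rx":0,"ry":0,"rz":0},{"hand":-0.4,"dx":0,"dy":0,"dz":0,"rx":0,"ry":0,"rz":0},{"hand":-0.6,"dx":0,"dy":0,"dz":0,"rx":0,"ry":0,"rz":0},{"hand":-0.6,"dx":0,"dy":0,"dz":0,"rx":0,"ry":0,"rz":0}]'; python3 -m creep '[{"hand":-0.6,"dx":0,"dy":0,"dz":-2,"rx":0,"ry":0,"rz":0},{"hand":-0.6,"dx":0,"dy":0,"dz":-4,"rx":0,"ry":0,"rz":0},{"hand":-0.8,"dx":0,"dy":0,"dz":-4,"rx":0,"ry":0,"rz":0},{"hand":-0.8,"dx":0,"dy":0,"dz":-4,"rx":0,"ry":0,"rz":0},{"hand":-0.8,"dx":0,"dy":0,"dz":0,"rx":0,"ry":0,"rz":0}]';python3 - <<'E'
from m import *
c=shot('wrist','w3')
for n in ('scene','side'):
    c=shot(n,n+'3');P=pts(c)
    m=above(P,.4567,.2437,.035,.05,.0635)&(P[...,1]>.214); print(n,m.sum(), P[m].min(0),P[m].max(0),circ(P[m]), np.median(P[m][:,2]))
E
```

```text
clock: 8.3
position: [0.457, 0.2437, 0.0345]
eef_rot: [179.8, 0.0, 89.9]
ft_force: [0.5, 0.1, -0.1]
finger_gap: 0.785
clock: 8.8
position: [0.4558, 0.2435, 0.1789]
eef_rot: [179.9, 0.1, 89.8]
ft_force: [-0.3, 0.2, 0.1]
finger_gap: 0.903
scene 475 [0.43352448 0.21749681 0.05017268] [0.48266364 0.26745178 0.06207519] ((0.45918214321136475, 0.24230830371379852), 0.02576032094657421) 0.058281061399420686
side 244 [0.43249979 0.2142117  0.05025245] [0.48059608 0.26921515 0.05992682] ((0.45535892248153687, 0.24220968782901764), 0.028098639100790024) 0.05679495613933022
```

View pics/w3.png

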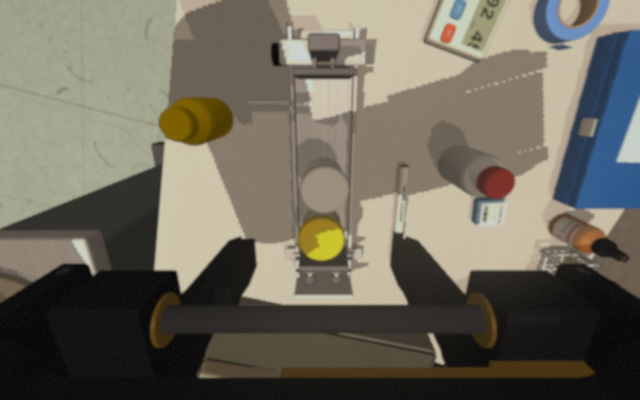

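The wrist view shows the white pot (325,188) standing in the channel behind the yellow one (322,238), with the bottle cap at (497,182). The cap height is 57–58 mm, so the pot is standing on the tray floor. Next is the bottle at (0.610, 0.2595).

```bash
python3 -m creep '[{"hand":-1,"dx":0.4,"dy":3.8,"dz":0,"rx":0,"ry":0,"rz":0},{"hand":-1,"dx":0.4,"dy":3.8,"dz":0,"rx":0,"ry":0,"rz":0},{"hand":-1,"dx":0.4,"dy":3.8,"dz":0,"rx":0,"ry":0,"rz":0},{"hand":-1,"dx":0.4,"dy":3.8,"dz":0,"rx":0,"ry":0,"rz":0},{"hand":-1,"dx":0,"dy":0,"dz":0,"rx":0,"ry":0,"rz":0}]';python3 - <<'E'
from m import *
o=env.observe();print(o['position'],o['eef_rot'])
c=shot('wrist','w4');P=pts(c); m=above(P,.61,.2595,.03,.082,.1); print(m.sum(), circ(P[m]), P[m].min(0),P[m].max(0))
E
```

```text
clock: 9.45
position: [0.6067, 0.2579, 0.1601]
eef_rot: [-178.6, 0.4, 89.9]
ft_force: [0.4, -0.3, -1.6]
finger_gap: 0.999
[0.60665683 0.25793264 0.16014319] [-178.55981737    0.44364874   89.87369547]
883 ((0.6106125116348267, 0.25911712646484375), 0.014150567352771759) [0.59712376 0.24572946 0.08228369] [0.62456623 0.2728034  0.09218848]
```

```bash
python3 -m creep '[{"hand":-1,"dx":0.1,"dy":0.4,"dz":0,"rx":-0.015,"ry":0.005,"rz":0},{"hand":-1,"dx":0,"dy":0,"dz":3,"rx":0,"ry":0,"rz":0},{"hand":-1,"dx":0,"dy":0,"dz":3,"rx":0,"ry":0,"rz":0},{"hand":-1,"dx":0,"dy":0,"dz":2,"rx":0,"ry":0,"rz":0},{"hand":-1,"dx":0,"dy":0,"dz":0,"rx":0,"ry":0,"rz":0}]'
```

```text
clock: 10.0
position: [0.6036, 0.2593, 0.0757]
eef_rot: [-179.2, 0.2, 90.0]
ft_force: [-0.6, -0.5, 0.2]
finger_gap: 1.002
```

```bash
python3 -m creep '[{"hand":-1,"dx":0,"dy":0.6,"dz":1,"rx":-0.014,"ry":0.003,"rz":0},{"hand":-1,"dx":0,"dy":0.1,"dz":1.5,"rx":0,"ry":0,"rz":0},{"hand":-1,"dx":0,"dy":0,"dz":1.3,"rx":0,"ry":0,"rz":0},{"hand":-1,"dx":0,"dy":0,"dz":0,"rx":0,"ry":0,"rz":0},{"hand":-1,"dx":0,"dy":0,"dz":0,"rx":0,"ry":0,"rz":0}]'
```

```text
clock: 10.5
position: [0.6098, 0.2601, 0.0391]
eef_rot: [179.8, -0.1, 90.1]
ft_force: [0.6, -0.3, 0.9]
finger_gap: 1.002
```

```bash
python3 -m creep '[{"hand":-1,"dx":-0.1,"dy":0.1,"dz":0.3,"rx":0,"ry":0,"rz":0},{"hand":0.2,"dx":0,"dy":0,"dz":0,"rx":0,"ry":0,"rz":0},{"hand":1,"dx":0,"dy":0,"dz":0,"rx":0,"ry":0,"rz":0},{"hand":1,"dx":0,"dy":0,"dz":0,"rx":0,"ry":0,"rz":0},{"hand":1,"dx":0,"dy":0,"dz":0,"rx":0,"ry":0,"rz":0}]';python3 -m creep '[{"hand":1,"dx":0,"dy":0,"dz":0,"rx":0,"ry":0,"rz":0},{"hand":1,"dx":0,"dy":0,"dz":0,"rx":0,"ry":0,"rz":0},{"hand":1,"dx":0,"dy":0,"dz":0,"rx":0,"ry":0,"rz":0},{"hand":1,"dx":0,"dy":0,"dz":0,"rx":0,"ry":0,"rz":0},{"hand":1,"dx":0,"dy":0,"dz":0,"rx":0,"ry":0,"rz":0}]'
```

```text
clock: 11.0
position: [0.6115, 0.2592, 0.0377]
eef_rot: [179.6, -0.1, 90.1]
ft_force: [-0.1, -0.5, -0.1]
finger_gap: 0.663
clock: 11.5
position: [0.6116, 0.2593, 0.038]
eef_rot: [179.6, -0.1, 90.1]
ft_force: [-0.1, -0.4, 0.3]
finger_gap: 0.477
```

```bash
python3 -m creep '[{"hand":1,"dx":0,"dy":0,"dz":-2,"rx":0,"ry":0,"rz":0},{"hand":1,"dx":0,"dy":0,"dz":-3,"rx":0,"ry":0,"rz":0},{"hand":1,"dx":0,"dy":0,"dz":-3.5,"rx":0,"ry":0,"rz":0},{"hand":1,"dx":0,"dy":0,"dz":0,"rx":0,"ry":0,"rz":0},{"hand":1,"dx":0,"dy":0,"dz":0,"rx":0,"ry":0,"rz":0}]';python3 -m creep '[{"hand":1,"dx":0.75,"dy":-3,"dz":0,"rx":0,"ry":0,"rz":0},{"hand":1,"dx":0.75,"dy":-3,"dz":0,"rx":0,"ry":0,"rz":0},{"hand":1,"dx":0.75,"dy":-3,"dz":0,"rx":0,"ry":0,"rz":0},{"hand":1,"dx":0.75,"dy":-3,"dz":0,"rx":0,"ry":0,"rz":0},{"hand":1,"dx":0.75,"dy":-3,"dz":0,"rx":0,"ry":0,"rz":0}]';python3 -m creep '[{"hand":1,"dx":0,"dy":0,"dz":0,"rx":0,"ry":0,"rz":0},{"hand":1,"dx":0,"dy":0,"dz":0,"rx":0,"ry":0,"rz":0},{"hand":1,"dx":0,"dy":0,"dz":0,"rx":0,"ry":0,"rz":0},{"hand":1,"dx":0,"dy":0,"dz":0,"rx":0,"ry":0,"rz":0},{"hand":1,"dx":0,"dy":0,"dz":0,"rx":0,"ry":0,"rz":0}]'
```

```text
clock: 12.0
position: [0.6098, 0.2588, 0.1234]
eef_rot: [179.9, -0.0, 90.1]
ft_force: [-0.2, 0.1, -2.8]
finger_gap: 0.482
clock: 12.5
position: [0.4549, 0.2948, 0.1165]
eef_rot: [-179.7, 0.1, 89.8]
ft_force: [0.5, -0.0, -1.3]
finger_gap: 0.48
clock: 13.0
position: [0.453, 0.2946, 0.1135]
eef_rot: [-179.4, 0.2, 89.9]
ft_force: [0.2, 0.0, -1.7]
finger_gap: 0.478
```

```bash
python3 -m creep '[{"hand":1,"dx":0,"dy":0.35,"dz":1.5,"rx":-0.008,"ry":0.002,"rz":0},{"hand":1,"dx":0,"dy":0,"dz":1.5,"rx":0,"ry":0,"rz":0},{"hand":1,"dx":0,"dy":0,"dz":1.0,"rx":0,"ry":0,"rz":0},{"hand":1,"dx":0,"dy":0,"dz":0,"rx":0,"ry":0,"rz":0},{"hand":1,"dx":0,"dy":0,"dz":0,"rx":0,"ry":0,"rz":0}]'
```

```text
clock: 13.5
position: [0.4589, 0.2938, 0.0722]
eef_rot: [-180.0, 0.1, 89.8]
ft_force: [-0.7, -0.4, -1.5]
finger_gap: 0.48
```

```bash
python3 -m creep '[{"hand":1,"dx":0,"dy":-0.2,"dz":1,"rx":0,"ry":0,"rz":0},{"hand":1,"dx":0,"dy":0,"dz":0.9,"rx":0,"ry":0,"rz":0},{"hand":1,"dx":0,"dy":0,"dz":0.5,"rx":0,"ry":0,"rz":0},{"hand":1,"dx":0,"dy":0,"dz":0,"rx":0,"ry":0,"rz":0},{"hand":1,"dx":0,"dy":0,"dz":0,"rx":0,"ry":0,"rz":0}]'
```

```text
clock: 14.0
position: [0.4572, 0.294, 0.0472]
eef_rot: [179.9, 0.0, 89.8]
ft_force: [0.2, 0.1, -1.8]
finger_gap: 0.479
```

```bash
python3 -m creep '[{"hand":1,"dx":0,"dy":0,"dz":0.25,"rx":0,"ry":0,"rz":0},{"hand":1,"dx":0,"dy":0,"dz":0.15,"rx":0,"ry":0,"rz":0},{"hand":1,"dx":0,"dy":0,"dz":0.1,"rx":0,"ry":0,"rz":0},{"hand":1,"dx":0,"dy":0,"dz":0,"rx":0,"ry":0,"rz":0},{"hand":1,"dx":0,"dy":0,"dz":0,"rx":0,"ry":0,"rz":0}]'
```

```text
clock: 14.5
position: [0.4576, 0.2942, 0.0424]
eef_rot: [179.9, 0.0, 89.8]
ft_force: [-0.2, -1.2, -1.5]
finger_gap: 0.479
```

```bash
python3 -m creep '[{"hand":1,"dx":0,"dy":0,"dz":0.05,"rx":0,"ry":0,"rz":0},{"hand":1,"dx":0,"dy":0,"dz":0.05,"rx":0,"ry":0,"rz":0},{"hand":0.3,"dx":0,"dy":0,"dz":0,"rx":0,"ry":0,"rz":0},{"hand":-0.4,"dx":0,"dy":0,"dz":0,"rx":0,"ry":0,"rz":0},{"hand":-0.5,"dx":0,"dy":0,"dz":0,"rx":0,"ry":0,"rz":0}]'; python3 -m creep '[{"hand":-0.5,"dx":0,"dy":0,"dz":-2,"rx":0,"ry":0,"rz":0},{"hand":-0.5,"dx":0,"dy":0,"dz":-4,"rx":0,"ry":0,"rz":0},{"hand":-0.5,"dx":0,"dy":0,"dz":-4,"rx":0,"ry":0,"rz":0},{"hand":-0.5,"dx":0,"dy":0,"dz":-4,"rx":0,"ry":0,"rz":0},{"hand":-0.5,"dx":0,"dy":0,"dz":0,"rx":0,"ry":0,"rz":0}]';python3 - <<'E'
from m import *
o=env.observe();print(o['position'],o['eef_rot'])
for n in ('scene','side'):
    c=shot(n,n+'5');P=pts(c)
    for k,x,y,r,a,b in (('bot',.4575,.294,.025,.086,.1),('pot',.457,.2435,.03,.052,.0635),('tab',.457,.3685,.02,.086,.1)):
        m=above(P,x,y,r,a,b); print(n,k,m.sum(), P[m].min(0).round(4),P[m].max(0).round(4),circ(P[m]))
c=shot('wrist','w5')
E
```

```text
clock: 15.0
position: [0.458, 0.2943, 0.0422]
eef_rot: [179.8, -0.0, 89.8]
ft_force: [0.2, -0.3, -0.3]
finger_gap: 0.638
clock: 15.5
position: [0.4573, 0.2941, 0.1865]
eef_rot: [179.9, 0.0, 89.8]
ft_force: [0.0, -0.6, -0.0]
finger_gap: 0.748
[0.45729323 0.29412149 0.18652937] [1.79915853e+02 2.46352688e-02 8.97563670e+01]
scene bot 153 [0.4457 0.2777 0.0862] [0.4718 0.3049 0.0963] ((0.4581688940525055, 0.2914862632751465), 0.014164733700454235)
scene pot 475 [0.4344 0.2178 0.0521] [0.4831 0.273  0.0629] ((0.458236426115036, 0.24514569342136383), 0.028539597988128662)
scene tab 71 [0.446  0.3613 0.086 ] [0.4695 0.375  0.0952] ((0.45774418115615845, 0.36745601892471313), 0.012298163957893848)
side bot 98 [0.444  0.2825 0.0863] [0.4719 0.3083 0.0944] ((0.4577171802520752, 0.2945897877216339), 0.014253060333430767)
side pot 153 [0.4314 0.216  0.0527] [0.4799 0.2667 0.0594] ((0.4544208347797394, 0.24235641956329346), 0.026603588834404945)
side tab 58 [0.4445 0.3642 0.0863] [0.4681 0.3779 0.0922] ((0.45631143450737, 0.3709719181060791), 0.012670197524130344)
```

View pics/scene5.png

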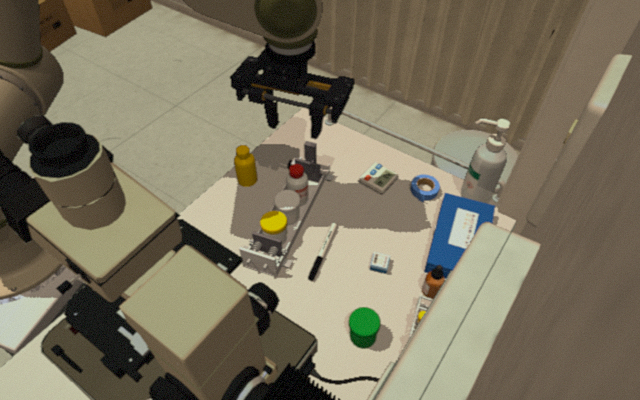

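The scene view shows the yellow pot (273,222), white pot (287,200) and bottle (297,180) upright in a row with the gate behind them, and the bystanders in place. I'll now grip the gate tab across x at (0.457, 0.3685).

```bash
python3 -m creep '[{"hand":-0.5,"dx":2.5,"dy":0,"dz":0,"rx":0,"ry":0,"rz":0},{"hand":-0.5,"dx":2.5,"dy":0,"dz":0,"rx":0,"ry":0,"rz":0},{"hand":-0.5,"dx":2.4,"dy":0,"dz":0,"rx":0,"ry":0,"rz":0},{"hand":-0.5,"dx":0,"dy":0,"dz":2.5,"rx":0,"ry":0,"rz":0},{"hand":-0.5,"dx":0,"dy":0,"dz":2.5,"rx":0,"ry":0,"rz":0}]';python3 -m creep '[{"hand":-0.5,"dx":0,"dy":0,"dz":0,"rx":0,"ry":0,"rz":0},{"hand":-0.5,"dx":0,"dy":0,"dz":0,"rx":0,"ry":0,"rz":0},{"hand":-0.5,"dx":0,"dy":0,"dz":0,"rx":0,"ry":0,"rz":0},{"hand":-0.5,"dx":0,"dy":0,"dz":0,"rx":0,"ry":0,"rz":0},{"hand":-0.5,"dx":0,"dy":0,"dz":0,"rx":0,"ry":0,"rz":0}]'
```

```text
clock: 16.15
position: [0.4533, 0.3686, 0.1228]
eef_rot: [-179.1, 0.4, 89.7]
ft_force: [0.4, 0.1, -0.1]
finger_gap: 0.751
clock: 16.65
position: [0.4518, 0.3675, 0.1193]
eef_rot: [-178.7, 0.7, 89.7]
ft_force: [-0.7, -0.1, -0.8]
finger_gap: 0.752
```

```bash
python3 -m creep '[{"hand":-0.5,"dx":0.1,"dy":0.4,"dz":1,"rx":-0.012,"ry":0.008,"rz":0.005},{"hand":-0.5,"dx":0,"dy":0,"dz":1.5,"rx":0,"ry":0,"rz":0},{"hand":-0.5,"dx":0,"dy":0,"dz":1.5,"rx":0,"ry":0,"rz":0},{"hand":-0.5,"dx":0,"dy":0,"dz":0,"rx":0,"ry":0,"rz":0},{"hand":-0.5,"dx":0,"dy":0,"dz":0,"rx":0,"ry":0,"rz":0}]'
```

```text
clock: 17.15
position: [0.4574, 0.3689, 0.0822]
eef_rot: [-179.8, 0.0, 89.3]
ft_force: [-1.0, -0.1, -0.5]
finger_gap: 0.75
```

```bash
python3 -m creep '[{"hand":-0.5,"dx":0,"dy":0,"dz":0.8,"rx":0,"ry":0,"rz":-0.01},{"hand":-0.5,"dx":0,"dy":0,"dz":0.8,"rx":0,"ry":0,"rz":0},{"hand":-0.5,"dx":0,"dy":0,"dz":0,"rx":0,"ry":0,"rz":0},{"hand":-0.5,"dx":0,"dy":0,"dz":0,"rx":0,"ry":0,"rz":0},{"hand":-0.5,"dx":0,"dy":0,"dz":0,"rx":0,"ry":0,"rz":0}]'; python3 -m creep '[{"hand":0.3,"dx":0,"dy":0,"dz":0,"rx":0,"ry":0,"rz":0},{"hand":0.3,"dx":0,"dy":0,"dz":0,"rx":0,"ry":0,"rz":0},{"hand":1,"dx":0,"dy":0,"dz":0,"rx":0,"ry":0,"rz":0},{"hand":1,"dx":0,"dy":0,"dz":0,"rx":0,"ry":0,"rz":0},{"hand":1,"dx":0,"dy":0,"dz":0,"rx":0,"ry":0,"rz":0}]'
```

```text
clock: 17.65
position: [0.4581, 0.3693, 0.067]
eef_rot: [-179.9, -0.1, 89.9]
ft_force: [-0.1, -0.2, 0.9]
finger_gap: 0.748
clock: 18.15
position: [0.4584, 0.3695, 0.0677]
eef_rot: [-180.0, -0.1, 89.9]
ft_force: [0.3, 1.0, -0.6]
finger_gap: 0.319
```

```bash
python3 -m creep '[{"hand":1,"dx":0,"dy":0,"dz":0,"rx":0,"ry":0,"rz":0},{"hand":1,"dx":0,"dy":0,"dz":0,"rx":0,"ry":0,"rz":0},{"hand":1,"dx":0,"dy":0,"dz":0,"rx":0,"ry":0,"rz":0},{"hand":1,"dx":0,"dy":0,"dz":0,"rx":0,"ry":0,"rz":0},{"hand":1,"dx":0,"dy":0,"dz":0,"rx":0,"ry":0,"rz":0}]'
```

```text
clock: 18.65
position: [0.4568, 0.3695, 0.0676]
eef_rot: [-179.8, -0.1, 89.9]
ft_force: [-1.8, 0.3, 0.5]
finger_gap: 0.267
```

```bash
python3 -m creep '[{"hand":1,"dx":-0.6,"dy":0,"dz":0,"rx":0,"ry":0,"rz":0},{"hand":1,"dx":-0.6,"dy":0,"dz":0,"rx":0,"ry":0,"rz":0},{"hand":1,"dx":-0.6,"dy":0,"dz":0,"rx":0,"ry":0,"rz":0},{"hand":1,"dx":-0.6,"dy":0,"dz":0,"rx":0,"ry":0,"rz":0},{"hand":1,"dx":-0.3,"dy":0,"dz":0,"rx":0,"ry":0,"rz":0}]'; python3 -m creep '[{"hand":1,"dx":-0.3,"dy":0,"dz":0,"rx":0,"ry":0,"rz":0},{"hand":1,"dx":-0.3,"dy":0,"dz":0,"rx":0,"ry":0,"rz":0},{"hand":1,"dx":-0.3,"dy":0,"dz":0,"rx":0,"ry":0,"rz":0},{"hand":1,"dx":-0.3,"dy":0,"dz":0,"rx":0,"ry":0,"rz":0},{"hand":1,"dx":-0.3,"dy":0,"dz":0,"rx":0,"ry":0,"rz":0}]'
```

```text
clock: 19.15
position: [0.4567, 0.3405, 0.0676]
eef_rot: [-179.8, -0.1, 89.9]
ft_force: [-1.1, 1.4, -0.2]
finger_gap: 0.269
clock: 19.65
position: [0.4567, 0.3244, 0.0676]
eef_rot: [-179.8, -0.2, 89.9]
ft_force: [-1.2, 2.9, -0.0]
finger_gap: 0.268
```

```bash
python3 -m creep '[{"hand":1,"dx":-0.25,"dy":0,"dz":0,"rx":0,"ry":0,"rz":0},{"hand":1,"dx":-0.25,"dy":0,"dz":0,"rx":0,"ry":0,"rz":0},{"hand":1,"dx":-0.25,"dy":0,"dz":0,"rx":0,"ry":0,"rz":0},{"hand":1,"dx":-0.25,"dy":0,"dz":0,"rx":0,"ry":0,"rz":0},{"hand":1,"dx":-0.2,"dy":0,"dz":0,"rx":0,"ry":0,"rz":0}]'; python3 - <<'E'
from m import *
print(env.observe()['ft_force'])
for n in ('scene','side'):
    c=shot(n,n+'6');P=pts(c)
    im=c['color'][:,:,::-1]
    im=im[130:290,220:350] if n=='scene' else im[170:300,270:420]
    cv2.imwrite(f'pics/{n}6c.png',cv2.resize(im,None,fx=4.4 if n=='side' else 3.6,fy=4.4 if n=='side' else 3.6,interpolation=cv2.INTER_CUBIC))
E
```

```text
clock: 20.15
position: [0.4566, 0.3115, 0.0676]
eef_rot: [-179.8, -0.2, 89.9]
ft_force: [-0.6, 2.6, -0.1]
finger_gap: 0.268
[-0.56593083  2.63252035 -0.08804776]
```

View pics/scene6c.png

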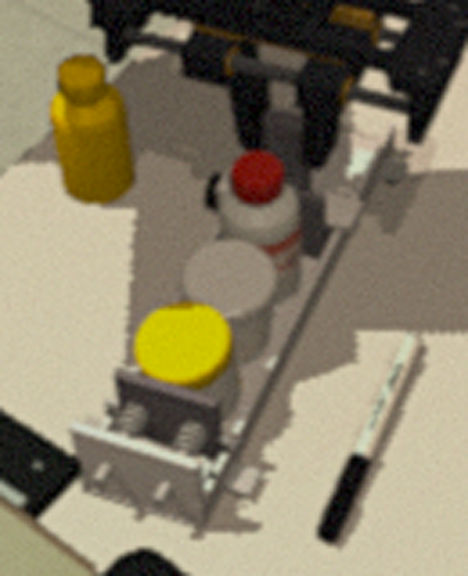

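The crop shows the row closed up and upright, with the yellow cap just short of the plate, which still looks at rest, and the pointer near (235,440). I'll keep pressing in small steps and watch the force in y.

```bash
python3 -m creep '[{"hand":1,"dx":-0.15,"dy":0,"dz":0,"rx":0,"ry":0,"rz":0},{"hand":1,"dx":-0.15,"dy":0,"dz":0,"rx":0,"ry":0,"rz":0},{"hand":1,"dx":-0.1,"dy":0,"dz":0,"rx":0,"ry":0,"rz":0},{"hand":1,"dx":0,"dy":0,"dz":0,"rx":0,"ry":0,"rz":0},{"hand":1,"dx":0,"dy":0,"dz":0,"rx":0,"ry":0,"rz":0}]';python3 -m creep '[{"hand":1,"dx":-0.15,"dy":0,"dz":0,"rx":0,"ry":0,"rz":0},{"hand":1,"dx":-0.15,"dy":0,"dz":0,"rx":0,"ry":0,"rz":0},{"hand":1,"dx":-0.1,"dy":0,"dz":0,"rx":0,"ry":0,"rz":0},{"hand":1,"dx":0,"dy":0,"dz":0,"rx":0,"ry":0,"rz":0},{"hand":1,"dx":0,"dy":0,"dz":0,"rx":0,"ry":0,"rz":0}]'
```

```text
clock: 20.75
position: [0.4566, 0.3076, 0.0676]
eef_rot: [-179.8, -0.2, 89.9]
ft_force: [-0.8, 4.1, 0.1]
finger_gap: 0.268
clock: 21.25
position: [0.4566, 0.304, 0.0676]
eef_rot: [-179.8, -0.3, 89.9]
ft_force: [-0.1, 3.5, -0.4]
finger_gap: 0.268
```

```bash
cat > plate.py <<'E'
from m import *
import sys
def py(c):
    P=pts(c); X,Y,Z=[P[...,i] for i in range(3)]
    hsv=cv2.cvtColor(c['color'],cv2.COLOR_RGB2HSV)
    m=(Z>.040)&(Z<.054)&(X>.435)&(X<.475)&(Y>.118)&(Y<.158)&(hsv[...,1]<90)
    return m.sum(), np.median(Y[m]), np.percentile(Y[m],[20,80])
def cy(c):
    P=pts(c); hsv=cv2.cvtColor(c['color'],cv2.COLOR_RGB2HSV)
    m=above(P,.454,.18,.05,.052,.064)&(hsv[...,1]>170)&(hsv[...,0]>18)&(hsv[...,0]<35); return m.sum(),circ(P[m])
if __name__=='__main__':
    for t in ('scene0','scene6'): c=dict(np.load(f'pics/{t}.npz')); print(t,py(c),cy(c))
    c=shot('scene',sys.argv[1]); print(py(c),cy(c))
    f=[env.observe()['ft_force'][1]];print(f,env.observe()['position'])
    im=c['color'][205:285,230:330][:,:,::-1]; cv2.imwrite(f'pics/{sys.argv[1]}c.png',cv2.resize(im,None,fx=7,fy=7,interpolation=cv2.INTER_CUBIC))
E
python3 plate.py scene7
```

```text
scene0 (np.int64(91), np.float64(0.1491619592906867), array([0.14851368, 0.14986451])) (np.int64(463), ((0.45426902174949646, 0.18628016114234924), 0.025118442252278328))
scene6 (np.int64(94), np.float64(0.1468466240774391), array([0.14611043, 0.14742905])) (np.int64(496), ((0.4545833170413971, 0.17595607042312622), 0.025122784078121185))
(np.int64(101), np.float64(0.14009604062283776), array([0.13955695, 0.14082452])) (np.int64(498), ((0.45246168971061707, 0.16801440715789795), 0.025490684434771538))
[np.float64(4.371364226898995)] [0.45661123 0.30405864 0.06762166]
```

View pics/scene7c.png

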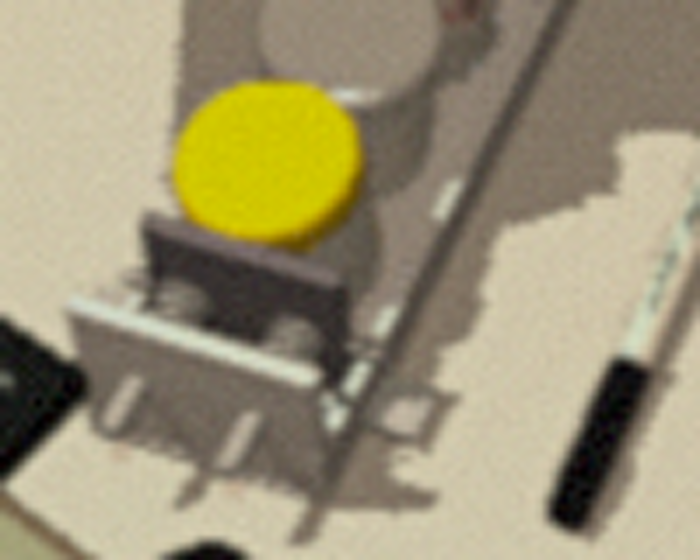

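The depth puts the plate 9.1 mm back from rest, with the force at about 4.4 N. Both agree with the spring (4.5 N), and the row is still upright. About 6 mm more is needed.

```bash
python3 -m creep '[{"hand":1,"dx":-0.15,"dy":0,"dz":0,"rx":0,"ry":0,"rz":0},{"hand":1,"dx":-0.15,"dy":0,"dz":0,"rx":0,"ry":0,"rz":0},{"hand":1,"dx":-0.15,"dy":0,"dz":0,"rx":0,"ry":0,"rz":0},{"hand":1,"dx":-0.15,"dy":0,"dz":0,"rx":0,"ry":0,"rz":0},{"hand":1,"dx":0,"dy":0,"dz":0,"rx":0,"ry":0,"rz":0}]';python3 plate.py scene8
```

```text
clock: 21.8
position: [0.4566, 0.2995, 0.0677]
eef_rot: [-179.9, -0.5, 89.9]
ft_force: [-0.3, 5.2, -2.0]
finger_gap: 0.268
scene0 (np.int64(91), np.float64(0.1491619592906867), array([0.14851368, 0.14986451])) (np.int64(463), ((0.45426902174949646, 0.18628016114234924), 0.025118442252278328))
scene6 (np.int64(94), np.float64(0.1468466240774391), array([0.14611043, 0.14742905])) (np.int64(496), ((0.4545833170413971, 0.17595607042312622), 0.025122784078121185))
(np.int64(103), np.float64(0.1359159298413658), array([0.13525136, 0.13663271])) (np.int64(504), ((0.45265206694602966, 0.16466131806373596), 0.025150282308459282))
[np.float64(5.163449892242588)] [0.45660739 0.29955748 0.06765003]
```

```bash
python3 -m creep '[{"hand":1,"dx":-0.15,"dy":0,"dz":0,"rx":0,"ry":0,"rz":0},{"hand":1,"dx":-0.1,"dy":0,"dz":0,"rx":0,"ry":0,"rz":0},{"hand":1,"dx":0,"dy":0,"dz":0,"rx":0,"ry":0,"rz":0},{"hand":1,"dx":0,"dy":0,"dz":0,"rx":0,"ry":0,"rz":0},{"hand":1,"dx":0,"dy":0,"dz":0,"rx":0,"ry":0,"rz":0}]';python3 plate.py scene9; python3 -m creep '[{"hand":1,"dx":0,"dy":0,"dz":0,"rx":0,"ry":0,"rz":0},{"hand":1,"dx":0,"dy":0,"dz":0,"rx":0,"ry":0,"rz":0},{"hand":1,"dx":0,"dy":0,"dz":0,"rx":0,"ry":0,"rz":0},{"hand":1,"dx":0,"dy":0,"dz":0,"rx":0,"ry":0,"rz":0},{"hand":1,"dx":0,"dy":0,"dz":0,"rx":0,"ry":0,"rz":0}]'
```

```text
clock: 22.35
position: [0.4566, 0.2987, 0.0676]
eef_rot: [-179.9, -0.7, 89.9]
ft_force: [-0.3, 5.6, -0.8]
finger_gap: 0.267
scene0 (np.int64(91), np.float64(0.1491619592906867), array([0.14851368, 0.14986451])) (np.int64(463), ((0.45426902174949646, 0.18628016114234924), 0.025118442252278328))
scene6 (np.int64(94), np.float64(0.1468466240774391), array([0.14611043, 0.14742905])) (np.int64(496), ((0.4545833170413971, 0.17595607042312622), 0.025122784078121185))
(np.int64(100), np.float64(0.13496486208845612), array([0.13438942, 0.13591077])) (np.int64(505), ((0.45286890864372253, 0.16391043365001678), 0.025368794798851013))
[np.float64(6.510273465870723)] [0.45661403 0.29869104 0.06764831]
clock: 22.9
position: [0.4566, 0.2994, 0.0676]
eef_rot: [-180.0, -0.8, 89.9]
ft_force: [-0.3, 6.0, -0.7]
finger_gap: 0.269
```

```bash
python3 -m creep '[{"hand":1,"dx":-0.12,"dy":0,"dz":0,"rx":0,"ry":0,"rz":0},{"hand":1,"dx":-0.1,"dy":0,"dz":0,"rx":0,"ry":0,"rz":0},{"hand":1,"dx":-0.08,"dy":0,"dz":0,"rx":0,"ry":0,"rz":0},{"hand":1,"dx":-0.06,"dy":0,"dz":0,"rx":0,"ry":0,"rz":0},{"hand":1,"dx":-0.06,"dy":0,"dz":0,"rx":0,"ry":0,"rz":0}]';for i in a b c; do python3 plate.py scene10$i | tail -2; done; python3 - <<'E'
from m import *
c=shot('side','side10'); P=pts(c); s=shot('scene','scene11')
a=cv2.resize(s['color'][140:290,225:345][:,:,::-1],(480,600),interpolation=cv2.INTER_CUBIC)
cv2.imwrite('pics/f1.png',a)
for n,x in(('scene',s),('side',c)):
    P=pts(x)
    for k,px,py,r,z0,z1 in (('pot',.457,.212,.028,.052,.064),('bot',.457,.257,.025,.086,.1)):
        m=above(P,px,py,r,z0,z1); print(n,k,m.sum(),circ(P[m]) if m.sum()>5 else '',np.median(P[m][:,2]) if m.sum() else '')
E
```

```text
clock: 23.4
position: [0.4566, 0.2977, 0.0676]
eef_rot: [180.0, -1.1, 89.9]
ft_force: [0.2, 9.6, -1.9]
finger_gap: 0.267
(np.int64(106), np.float64(0.1342456787858299), array([0.1334945 , 0.13511172])) (np.int64(498), ((0.4527076184749603, 0.16216059029102325), 0.025401892140507698))
[np.float64(9.673942982002895)] [0.45659216 0.29769359 0.0676647 ]
(np.int64(101), np.float64(0.13418852557144723), array([0.13354762, 0.13506021])) (np.int64(505), ((0.4526911973953247, 0.16199301183223724), 0.02522466704249382))
[np.float64(8.491265918519153)] [0.45658666 0.29770938 0.06766623]
(np.int64(106), np.float64(0.13413191458569623), array([0.13347331, 0.13481691])) (np.int64(501), ((0.4530642330646515, 0.16313159465789795), 0.025613438338041306))
[np.float64(9.000003653693483)] [0.45660384 0.29770943 0.06767237]
scene pot 495 ((0.4570108950138092, 0.2119527906179428), 0.028027012944221497) 0.05933772298742479
scene bot 159 ((0.45347705483436584, 0.25467029213905334), 0.014852031134068966) 0.09319650788294165
side pot 63 ((0.4454067349433899, 0.20933817327022552), 0.023810552433133125) 0.0581827449008967
side bot 0
```

View pics/f1.png

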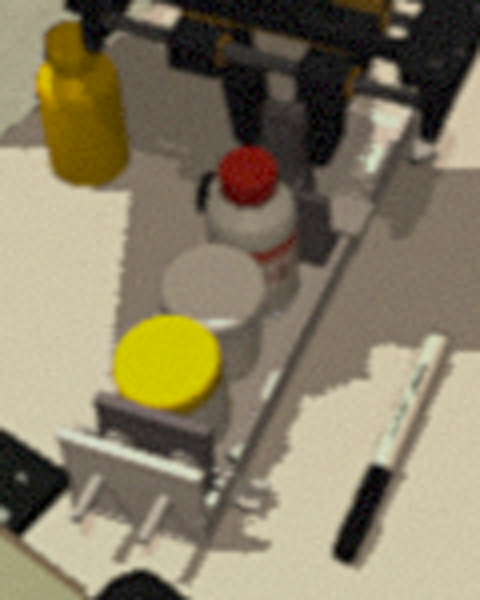

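The final view shows the yellow pot (168,362), white pot (213,285) and bottle (248,200) upright between the plate and the gate, with the tab gripped. The plate reads 15.0 mm back, the force is about 9 N (spring plus friction), and both held steady over three readings. I'm handing in now.

```bash
python3 -c "
from plant import close_job,env
print(close_job()); print(env.observe()['position'],env.observe()['ft_force'])"
```

```text
the job is handed in; nothing more can be done
None
the job is handed in; nothing more can be done
```

I stood the white pot and then the reagent bottle in the tray behind the yellow-capped pot and released both. I then gripped the gate's tab and slid the gate about 72 mm, and handed the job in at about 24 s with the gate still held.

**Last checks**
- **End plate:** depth puts it 15.0 mm back from rest, steady over three readings. That is the middle of the 9–21 mm window and well short of its stop.
- **Force:** about 9 N on the tool (8.5–9.7 N), which fits a 7.5 N spring load plus about 1.5 N of friction.
- **Row:** cap heights in the scene camera show all three containers upright on the tray floor. The row zigzags by a few millimetres.
- **Other items:** in the last full scene picture, before the gate was pushed, the other things on the cart looked unmoved. The final crop shows only the marker and the yellow bottle, both in place.

**Weak or missing checks**
- The side camera could not confirm the bottle at the end because the arm hid it. Its fit of the white pot was only partial, about 12 mm off in x.
- I judged the plate by depth and force, because the pointer was too small to read clearly against the ridges.
- When the arm idled, the gate relaxed by about 0.7 mm, so I ended on small pushing rows. The tool was tilted about 1° under the load.

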